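# Dispense one relay into the kit that lacks it

### The arm

A 7-joint arm with a two-finger parallel gripper is mounted at the origin on a cart in front of the work surface, level with it; the furniture and walls round the work are solid. World frame = base frame: x ahead of the robot, y to its left, z up, the work surface at z = 0. Lengths are in m, angles in rad, forces in N, time in s.
With the tool pointing down it reaches from about 0.4 to 0.875 m from the base axis. Payload 19.3 kg.
Tool frame: the origin (TCP) lies between the finger pads; the fingertips stand 11 mm ahead of it and the grasp point (between the pads) lies 8 mm behind it (tips_ahead is the distance from the TCP to the fingertips, in m); z points along the fingers, y is the line along which they close (so a half turn about z gives the same grasp; the last joint's range is limited). The gripper opens to 85 mm and grips with 20 to 120 N. Pads are 22 mm wide; open, the fingers measure 114 mm over their backs; the gripper's body (76 mm by 85 mm) begins 54 mm behind the grasp point. The pads swing forward as they close: fully open they stand 13 mm farther back than shut.
Start: joints at [-1.26, 0.521, -0.036, 1.599, 0.021, 1.021, -0.113], TCP at [0.232, 0.58, 0.242] pointing down, gripper open.
Joint ranges: [-2.91, 2.91], [-0.3, 2.13], [-1.5, 1.42], [0.17, 2.43], [-1.26, 4.41], [0.16, 1.93], [-2.52, 2.52]. Speed limits (rad/s): [1.89, 1.89, 2.39, 2.39, 3.01, 3.01, 3.01].

### API

Orientations are given as a rotation vector (axis times angle).
In Python, from station import * gives the robot as it stands.
- The arm moves only by the tool servo_tool, never from a script. Its argument "commands" is a list of rows, each an object of numbers: "x", "y", "z": the shift along the tool's x, y, z in mm; "wx", "wy", "wz": the turn, a rotation vector about the tool's x, y, z in degrees. In form: [{"x": .., "y": .., "z": .., "wx": .., "wy": .., "wz": ..}, ...]. A call has 1 to 12 rows; each row is the pose to reach, as a shift and turn from the pose commanded when the call began, along the tool's axes at that moment; what a row does not reach only later rows make up. A row lasts 1/12 s, in which the tool goes at most 41.7 mm and 7.16 degrees, less where a joint would pass 70% of its speed; a pose out of reach is approached as far as the arm can. A call with a gripper value outside its range is refused whole. "gripper" is the opening in per cent of the stroke, from 0 (shut) to 100 (fully open), set as the call begins (left out, the last holds). The fingers move at their own pace and stop on an object; "newtons" is the grip in N (left out, the last holds). Time passes only in rows, so rows that repeat a pose let the fingers close. It gives the time, the measured TCP pose, the force, the opening and the grip force at its end, in the units of the state.
- observe(): the state, without advancing time (a new reading comes with each control period).
- capture(name): name is "scene" or "top" or "wrist"; returns the picture (384x512x3 uint8, red, green, blue); there is no depth.
- get_calibration(name): a dict with "fx", "fy", "cx", "cy" (pixels), "R" (3x3) and "t" (3): a world point X has camera coordinates R X + t. Camera axes: x right, y down, z forward; pixel columns grow to the right and rows downward; lengths in m; the calibration is good to about 2 mm. A picture is of the moment at which its call begins: read the wrist's pose just before it. get_calibration takes no time and is no camera call; for the wrist camera it gives the pose at the moment of the call.
- close_job(): hands the job in; it is judged then, once.
The state is a dict: "t": time; "joint_positions": joint angles; "qvel": joint speeds; "effort": joint torques, N m; "tool_pos": TCP position; "orientation": TCP orientation; "ft_force": force on the tool from outside, world axes, zero at the start; "ft_torque": the same for the moment, N m; "grip_width": finger opening in m; "gripper_force": force on a finger pad.
Only numpy, scipy, OpenCV 4.12 (cv2) and the standard library are available. Lean on these libraries where they do the work, as an engineer would, in place of code of your own. Each camera call takes 0.05 s, during which the arm holds its last target. There are 200 camera calls.

### The job

One of the two kit trays docked at the relay dispenser still has an empty middle compartment. Press the dispenser's plunger fully down once and let it come back up, so that a single relay comes out onto the delivery deck; then, with a fingertip, push that relay sideways along the deck and over the deck's end into the empty middle compartment of that tray. Do not pick up or grip anything, and leave the other relays and the things lying around where they are.

Things in the scene. Friction and masses are not known exactly. Their poses are not given: they have to be found in the camera images.
- dispenser: fixed bench dispenser, bare aluminium and black plastic, base 118 x 60 x 10 mm. Origin on the bench under the middle of its upright relay magazine; x points from the outlet back to the plunger, y along the delivery deck, z up. Magazine outside: x and y +-14 and +-19 mm, top at z 58 mm. Behind it two black cheek plates (x 12 to 70, y +-19, up to z 46 mm) guide the plunger
- plunger (a joint): travel of the plunger in m: 0 up (rest), 0.016 fully down, straight down. Spring return: about 2 N at the start, 5 N at the bottom, then a hard stop. A bell crank makes it drive an ejector blade 30 mm towards the dispenser's -x, which pushes the lowest relay out; as the plunger rises the blade goes back and the stack drops by one. Every full stroke ejects one relay
- plunger_top (a point): centre of the top face of the plunger's grey ribbed thumb cap, 30 x 36 mm; at rest 64 mm above the bench, at dispenser x = +54 mm, y = 0
- outlet (a point): point on the delivery deck's top face at dispenser x = -29, y = 0 mm, where the middle of an ejected relay comes to lie (within 4 mm in x). Deck: the base's flat front part before the magazine, top at z = 10 mm, x -43 to -13, y -30 to +30, open at both y ends; a lip 4 mm high (x -46 to -43) closes its side away from the magazine
- tray_short: the kit tray that lacks its relay: fixed, grey, 110 (x) x 80 (y) x 9 mm, docked 1 mm from the deck's +y or -y end, its axes parallel to the dispenser's. Origin on the bench under its middle, 71 mm from the deck's middle. Walls and floor 2.2 mm; rim and dividers 9 mm high, 1 mm below the deck. Three compartments 34 x 75 mm: terminal strip (-x), control knob (+x), middle one empty
- tray_short_bay (a point): centre of the floor (2.2 mm above the bench) of that tray's empty middle compartment, which lies in line with the deck
- tray_full: the complete kit tray, same as the other and docked at the other end of the deck, with a relay lying in its middle compartment
- relay_1_mid (a point): lowest relay in the magazine, the one that comes out: blue relay, a 12 x 28 x 18 mm block, lying on its 28 x 18 mm side (12 mm high), its 28 mm length along the dispenser's y; the point is its middle, at the start 16 mm above the bench at the dispenser's origin. Weighs about 15 g
- relay_2_mid (a point): second relay from below in the magazine: blue relay, a 12 x 28 x 18 mm block, lying on its 28 x 18 mm side (12 mm high), its 28 mm length along the dispenser's y; the point is its middle
- relay_3_mid (a point): third relay from below in the magazine: blue relay, a 12 x 28 x 18 mm block, lying on its 28 x 18 mm side (12 mm high), its 28 mm length along the dispenser's y; the point is its middle
- relay_4_mid (a point): topmost relay in the magazine: blue relay, a 12 x 28 x 18 mm block, lying on its 28 x 18 mm side (12 mm high), its 28 mm length along the dispenser's y; the point is its middle
- relay_kit_mid (a point): the relay lying in the complete tray: blue relay, a 12 x 28 x 18 mm block, lying on its 28 x 18 mm side (12 mm high), its 28 mm length along the dispenser's y; the point is its middle
- fuse_carton: loose orange carton, 30 x 48 x 22 mm, behind the dispenser; origin under its middle
- wick: loose white reel with a blue hub, 41 mm across and 15 mm high, behind the dispenser; origin under its middle
- driver: loose screwdriver with a yellow handle, 165 mm long, beside the trays; origin under its middle
- relay_1: the same lowest relay as a body; its origin is the middle of its pin side (12 x 28 mm), 9 mm from its middle, towards the dispenser's +x; its own z axis points to the dispenser's -x
- strip_short: green terminal strip, 12 x 50 x 15 mm, loose in the -x compartment of the tray that lacks its relay; origin under its middle
- knob_short: black control knob with a white top, 24 mm across, 15 mm high, loose in the +x compartment of the tray that lacks its relay; origin under its middle
- strip_full: green terminal strip, 12 x 50 x 15 mm, loose in the -x compartment of the complete tray; origin under its middle
- knob_full: black control knob with a white top, 24 mm across, 15 mm high, loose in the +x compartment of the complete tray; origin under its middle
There are look-alikes about, which are no part of the job. Leave any black look-alike of the tray_short alone.

How it is judged:
By the outcome, as a careful person would: the job done as asked, in the order asked, and still so for the second after the job is handed in, with the robot touching nothing.
It also fails if it takes over 38 s, if anything falls off the work surface, if the arm or the gripper's body presses on something with over 40 N, if the wrist force passes 120 N, or if a joint passes its speed limit or range.

## Working session

There is one attempt and no reset: what is moved stays moved. The work goes in short steps, Python scripts to look and compute and a tool call to move; the robot and the scene stay as the last step left them, time stands still between calls to the robot, and variables do not carry over. Pictures are saved under pics/ and viewed, at most 10 in all, crops included, and the job is handed in when it is done.

Besides the shell and the picture viewer there is one more tool, called after "Call:" by a JSON object that holds its "api" and its "payload", one argument or row to a line. servo_tool: Moves the arm, as the interface text tells. Its arguments: {"type":"object","properties":{"commands":{"type":"array"},"gripper":{"type":"number"},"newtons":{"type":"number"}},"required":["commands"]}

```bash
mkdir -p pics; python3 - <<'E'
from station import *
import cv2
s=observe();print(s['t'],s['tool_pos'],s['orientation'],s['grip_width'])
for n in ("scene","top"):
    im=capture(n);cv2.imwrite(f"pics/{n}0.png",im[:,:,::-1])
    c=get_calibration(n);print(n,c)
E
```

```text
0.0 [0.23222404 0.57990797 0.24171878] [-5.94596896e-01 -3.08469699e+00  1.81344581e-03] 0.0855583578389468
scene {'fx': 472.71165972582133, 'fy': 472.71165972582133, 'cx': 259.6569246756792, 'cy': 187.46356103995174, 'R': array([[-0.4577857 , -0.88902585,  0.00807983],
       [-0.4846392 ,  0.24191538, -0.84059609],
       [ 0.74535703, -0.38872867, -0.54160218]]), 't': array([0.31453618, 0.32305277, 0.62670755])}
top {'fx': 410.4352181629285, 'fy': 410.4352181629285, 'cx': 251.67151462403652, 'cy': 190.0306113760515, 'R': array([[-0.00359249, -0.99937559, -0.03515013],
       [-0.99929677,  0.00489972, -0.03717479],
       [ 0.0373238 ,  0.03499186, -0.99869039]]), 't': array([0.07227806, 0.58892867, 0.8914212 ])}
```

View pics/top0.png

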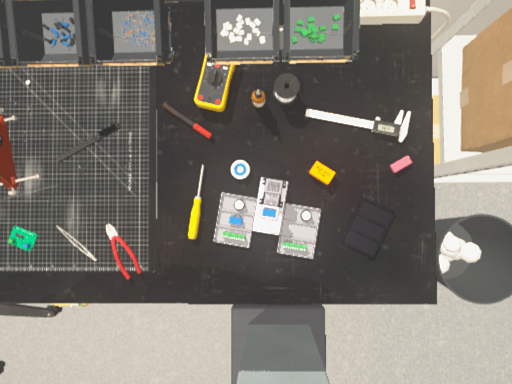

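View pics/scene0.png

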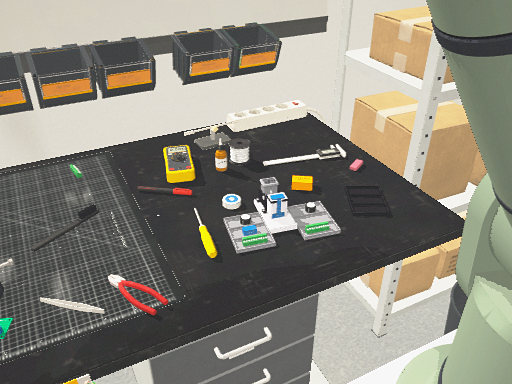

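The top view shows the dispenser at about (268,208) with its plunger towards image-up (+x). The right tray at (300,230) has no relay, while the left one at (235,220) has one. The black look-alike is at (370,228).

```bash
cat > h.py <<'E'
import numpy as np
from station import *
def ray(n,uv,z,c=None):
    c=c or get_calibration(n); R=np.array(c['R']);o=-R.T@c['t']
    d=R.T@np.array([(uv[0]-c['cx'])/c['fx'],(uv[1]-c['cy'])/c['fy'],1]); return o+d*(z-o[2])/d[2]
def proj(n,X,c=None):
    c=c or get_calibration(n); p=np.array(c['R'])@X+c['t']; return np.array([c['fx']*p[0]/p[2]+c['cx'],c['fy']*p[1]/p[2]+c['cy']])
E
python3 - <<'E'
from h import *
import cv2
im=cv2.imread('pics/top0.png')
g=im.max(2); m=((g>75)*255).astype('uint8')
roi=np.zeros_like(m);roi[174:265,205:330]=m[174:265,205:330]
roi=cv2.morphologyEx(roi,cv2.MORPH_CLOSE,np.ones((3,3)))
crop=im[165:270,205:330]; a=cv2.resize(crop,None,fx=5,fy=5,interpolation=cv2.INTER_CUBIC)
cv2.imwrite('pics/crop0.png',np.vstack([a]))
# tops of trays: white knob / green strips / blue
hsv=cv2.cvtColor(im,cv2.COLOR_BGR2HSV)
def blobs(lo,hi,name,z):
    mm=cv2.inRange(hsv,lo,hi);mm[:170]=0;mm[270:]=0;mm[:,:205]=0;mm[:,330:]=0
    n,l,st,ce=cv2.connectedComponentsWithStats(mm)
    for i in range(1,n):
        if st[i,4]>15: print(name,st[i],ce[i].round(1),ray('top',ce[i],z).round(4))
blobs((95,120,60),(125,255,255),'blue',.014)
blobs((45,120,60),(85,255,255),'green',.017)
blobs((0,0,140),(180,40,255),'white',.01)
E
```

```text
blue [235 170  11   5  24] [239.6 172.3] [0.6284 0.0961 0.014 ]
blue [263 209  13   8  78] [268.7 212.4] [0.54   0.0325 0.014 ]
blue [229 217  13   8  76] [235.4 220.2] [0.523  0.1057 0.014 ]
green [224 233  19   5  25] [233.2 234.9] [0.4912 0.1103 0.017 ]
green [287 244  19   4  22] [296.  245.5] [ 0.4681 -0.0261  0.017 ]
white [230 170  20  10  89] [239.7 174.6] [0.6237 0.0962 0.01  ]
white [ 213  177  108   82 4774] [268.5 218.9] [0.5256 0.0332 0.01  ]
```

View pics/crop0.png

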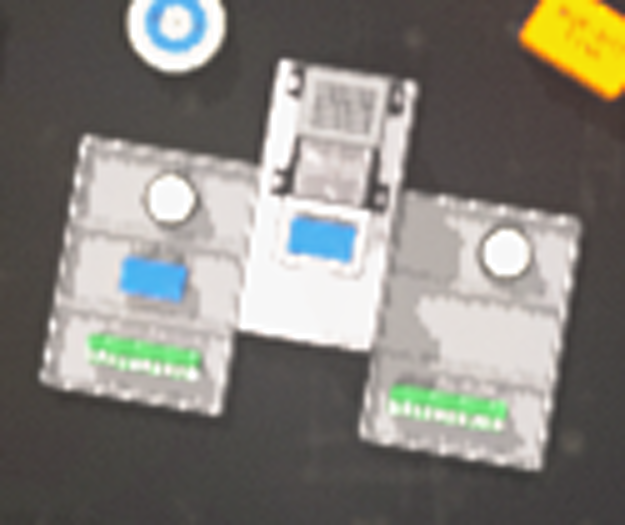

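The crop shows both trays' outer corners, the magazine with its blue top relay at crop (321,238), and the ribbed cap at about (344,106). I'll fit the pose from these.

```bash
python3 - <<'E'
from h import *
import cv2
f=lambda x,y:(205+(x+.5)/5-.5,165+(y+.5)/5-.5)
P=[(82,135,26,111,.009),(40,382,-84,111,.009),(222,414,-84,31,.009),(582,217,26,-111,.009),(541,470,-84,-111,.009),(361,440,-84,-31,.009)]
W=np.array([ray('top',f(a,b),z)[:2] for a,b,*_,z in P]);D=np.array([(p[2],p[3]) for p in P])/1000
# rigid Kabsch
dm,wm=D.mean(0),W.mean(0);U,S,V=np.linalg.svd((D-dm).T@(W-wm));R=(U@V).T
o=wm-R@dm;print('R',R,'yaw',np.degrees(np.arctan2(R[1,0],R[0,0])),'o',o)
print('res mm',((D@R.T+o-W)*1000).round(1))
for n,q,z in(('relay4',(321,238),.058),('cap',(344,106),.064)):
    w=ray('top',f(*q),z)[:2];print(n,w,'disp mm',(R.T@(w-o)*1000).round(1))
hsv=cv2.cvtColor(cv2.imread('pics/scene0.png'),cv2.COLOR_BGR2HSV)
for X,n in(((0,0,.058),'r4'),((.054,0,.064),'cap'),((-.029,.071,.0142),'kit'),((-.029,-.071,.002),'bay')):
    w=np.r_[R@X[:2]+o,X[2]];print(n,w.round(4),'scene px',proj('scene',w).round(1))
im=cv2.imread('pics/scene0.png')[160:260,210:350];cv2.imwrite('pics/crop1.png',cv2.resize(im,None,fx=5,fy=5,interpolation=cv2.INTER_CUBIC))
E
```

```text
R [[ 0.98572468  0.16836527]
 [-0.16836527  0.98572468]] yaw -9.692785749208587 o [0.54105302 0.03213695]
res mm [[-0.8 -0.7]
 [-0.3 -0.9]
 [ 0.3  0.6]
 [-1.2  0.4]
 [ 0.8  0.1]
 [ 1.2  0.5]]
relay4 [0.54113957 0.03264123] disp mm [0.  0.5]
cap [0.59584768 0.02287423] disp mm [55.6  0.1]
r4 [0.5411 0.0321 0.058 ] scene px [278.2 197. ]
cap [0.5943 0.023  0.064 ] scene px [270.  181.4]
kit [0.5244 0.107  0.0142] scene px [249.6 227.9]
bay [ 0.5005 -0.033   0.002 ] scene px [313.3 220.6]
```

View pics/crop1.png

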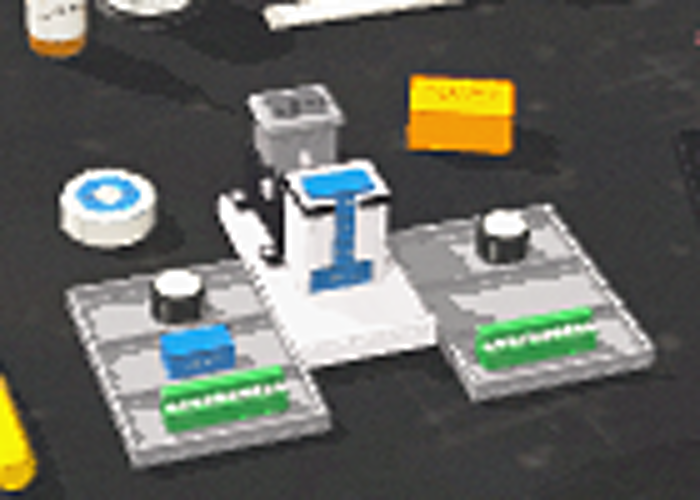

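```bash
cat >> h.py <<'E'
from scipy.spatial.transform import Rotation as Ro
O=np.array([.54105,.03214]);Y=np.radians(-9.7);RD=np.array([[np.cos(Y),-np.sin(Y)],[np.sin(Y),np.cos(Y)]])
def go(x,y,ztip,tip=11):
    """tool-frame shift (mm) and turn to put tip at dispenser x,y,z mm, tool x along dispenser -x"""
    s=observe();R=Ro.from_rotvec(s['orientation'])
    w=np.r_[RD@np.array([x,y])/1000+O,(ztip+tip)/1000]
    T=Ro.from_matrix(np.array([[-RD[0,0],RD[0,1],0],[-RD[1,0],RD[1,1],0],[0,0,-1]]))
    print('disp',(RD.T@(s['tool_pos'][:2]-O)*1000).round(1),'tipz',(s['tool_pos'][2]*1000-tip).round(1),'F',np.round(s['ft_force'],1),'w',s['grip_width'])
    print((x,y,ztip),'shift',(R.inv().apply(w-s['tool_pos'])*1000).round(1),'turn',np.degrees((R.inv()*T).as_rotvec()).round(2))
E
python3 -c "
from h import *
go(54,0,110)"
```

```text
disp [-396.7  487.9] tipz 230.8 F [ 0.2 -0.4 -0.3] w 0.0853966237073653
(54, 0, 110) shift [-543.1 -382.3  121.2] turn [ -0.06  -0.   -12.12]
```

Call:
{"api": "servo_tool", "payload": {
  "commands": [
    {"x": -271, "y": -191, "z": 60, "wz": -6},
    {"x": -271, "y": -191, "z": 60, "wz": -6},
    {"x": -271, "y": -191, "z": 60, "wz": -6},
    {"x": -271, "y": -191, "z": 60, "wz": -12},
    {"x": -543, "y": -382, "z": 100, "wz": -12.1},
    {"x": -543, "y": -382, "z": 100, "wz": -12.1},
    {"x": -543, "y": -382, "z": 100, "wz": -12.1},
    {"x": -543, "y": -382, "z": 110, "wz": -12.1},
    {"x": -543, "y": -382, "z": 121, "wz": -12.1},
    {"x": -543, "y": -382, "z": 121, "wz": -12.1},
    {"x": -543, "y": -382, "z": 121, "wz": -12.1},
    {"x": -543, "y": -382, "z": 121, "wz": -12.1}
  ],
  "gripper": 0
}}

```text
validation failed for argument at $.co...
```

```bash
python3 -c "
from h import *
go(54,0,90)"
```

```text
disp [-396.7  487.9] tipz 230.8 F [ 0.2 -0.4 -0.3] w 0.0853966237073653
(54, 0, 90) shift [-543.1 -382.3  141.2] turn [ -0.06  -0.   -12.12]
```

Call:
{"api": "servo_tool", "payload": {
  "commands": [
    {"x": -271, "y": -191, "z": 60, "wx": 0, "wy": 0, "wz": -6},
    {"x": -271, "y": -191, "z": 60, "wx": 0, "wy": 0, "wz": -6},
    {"x": -543, "y": -382, "z": 121, "wx": 0, "wy": 0, "wz": -12.1},
    {"x": -543, "y": -382, "z": 121, "wx": 0, "wy": 0, "wz": -12.1},
    {"x": -543, "y": -382, "z": 121, "wx": 0, "wy": 0, "wz": -12.1},
    {"x": -543, "y": -382, "z": 121, "wx": 0, "wy": 0, "wz": -12.1},
    {"x": -543, "y": -382, "z": 121, "wx": 0, "wy": 0, "wz": -12.1},
    {"x": -543, "y": -382, "z": 121, "wx": 0, "wy": 0, "wz": -12.1},
    {"x": -543, "y": -382, "z": 121, "wx": 0, "wy": 0, "wz": -12.1},
    {"x": -543, "y": -382, "z": 121, "wx": 0, "wy": 0, "wz": -12.1},
    {"x": -543, "y": -382, "z": 121, "wx": 0, "wy": 0, "wz": -12.1},
    {"x": -543, "y": -382, "z": 121, "wx": 0, "wy": 0, "wz": -12.1}
  ],
  "gripper": 0
}}

```text
t: 1.1
tool_pos: [0.5012, 0.166, 0.1522]
orientation: [-0.266, -3.13, 0.0]
ft_force: [1.0, 0.4, -0.6]
grip_width: 0.0001
gripper_force: 0.0
```

```bash
python3 -c "
from h import *
go(54,0,90)"
```

```text
disp [-61.8 125.2] tipz 141.2 F [ 1.   0.4 -0.6] w 0.00010606850478132408
(54, 0, 90) shift [-115.9 -125.2   51.2] turn [-0.01 -0.01 -0.01]
```

Call:
{"api": "servo_tool", "payload": {
  "commands": [
    {"x": -116, "y": -125, "z": 31, "wx": 0, "wy": 0, "wz": 0},
    {"x": -116, "y": -125, "z": 31, "wx": 0, "wy": 0, "wz": 0},
    {"x": -116, "y": -125, "z": 31, "wx": 0, "wy": 0, "wz": 0},
    {"x": -116, "y": -125, "z": 31, "wx": 0, "wy": 0, "wz": 0},
    {"x": -116, "y": -125, "z": 31, "wx": 0, "wy": 0, "wz": 0},
    {"x": -116, "y": -125, "z": 31, "wx": 0, "wy": 0, "wz": 0},
    {"x": -116, "y": -125, "z": 31, "wx": 0, "wy": 0, "wz": 0}
  ]
}}

```text
t: 1.68
tool_pos: [0.5935, 0.0248, 0.1212]
orientation: [-0.268, -3.129, -0.0]
ft_force: [0.3, 0.7, -0.8]
grip_width: -0.0002
gripper_force: 0.0
```

```bash
python3 -c "
from h import *
go(54,0,66)
import cv2
a=capture('scene')[110:250,190:370]
cv2.imwrite('pics/s1.png',cv2.resize(a,None,fx=4,fy=4,interpolation=cv2.INTER_CUBIC)[:,:,::-1])"
```

```text
disp [52.9  1.7] tipz 110.2 F [ 0.3  0.7 -0.8] w -0.00016862068740206
(54, 0, 66) shift [-1.1 -1.6 44.2] turn [-0.   -0.06 -0.08]
```

View pics/s1.png

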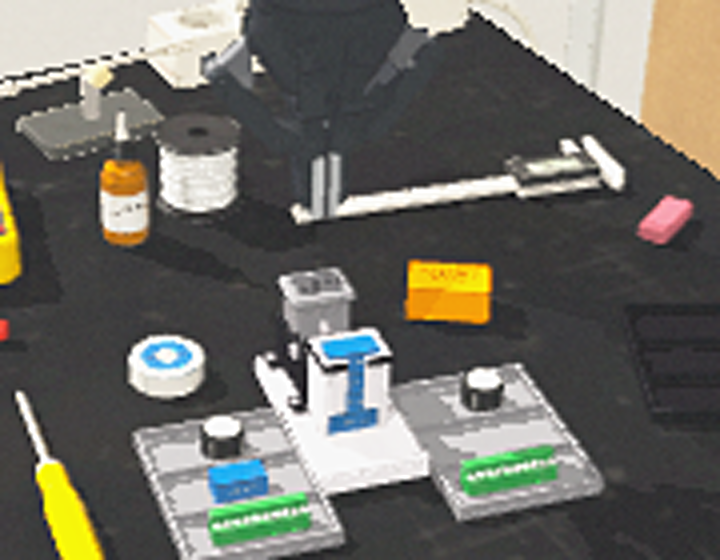

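The shut gripper hangs above the cap, tips at crop (320,215), with nothing moved. Pressing next.

Call:
{"api": "servo_tool", "payload": {
  "commands": [
    {"x": -1, "y": -1.6, "z": 20, "wx": 0, "wy": 0, "wz": 0},
    {"x": -1, "y": -1.6, "z": 36, "wx": 0, "wy": 0, "wz": 0},
    {"x": -1, "y": -1.6, "z": 44, "wx": 0, "wy": 0, "wz": 0},
    {"x": -1, "y": -1.6, "z": 47, "wx": 0, "wy": 0, "wz": 0},
    {"x": -1, "y": -1.6, "z": 50, "wx": 0, "wy": 0, "wz": 0},
    {"x": -1, "y": -1.6, "z": 53, "wx": 0, "wy": 0, "wz": 0},
    {"x": -1, "y": -1.6, "z": 56, "wx": 0, "wy": 0, "wz": 0},
    {"x": -1, "y": -1.6, "z": 58, "wx": 0, "wy": 0, "wz": 0},
    {"x": -1, "y": -1.6, "z": 60, "wx": 0, "wy": 0, "wz": 0},
    {"x": -1, "y": -1.6, "z": 61, "wx": 0, "wy": 0, "wz": 0},
    {"x": -1, "y": -1.6, "z": 61, "wx": 0, "wy": 0, "wz": 0}
  ]
}}

```text
t: 2.65
tool_pos: [0.5948, 0.0235, 0.0607]
orientation: [0.266, 3.13, 0.0]
ft_force: [0.3, 2.5, 3.7]
grip_width: 0.0003
gripper_force: 1.8
```

```bash
python3 -c "
from h import *
go(54,0,47)"
```

```text
disp [54.5  0.6] tipz 49.7 F [0.3 2.5 3.7] w 0.0003339927227752544
(54, 0, 47) shift [ 0.5 -0.6  2.7] turn [ 0.02  0.04 -0.01]
```

Call:
{"api": "servo_tool", "payload": {
  "commands": [
    {"x": 0, "y": 0, "z": 0.7, "wx": 0, "wy": 0, "wz": 0},
    {"x": 0, "y": 0, "z": 1.4, "wx": 0, "wy": 0, "wz": 0},
    {"x": 0, "y": 0, "z": 2, "wx": 0, "wy": 0, "wz": 0},
    {"x": 0, "y": 0, "z": 2, "wx": 0, "wy": 0, "wz": 0}
  ]
}}

```text
t: 2.98
tool_pos: [0.5948, 0.0235, 0.059]
orientation: [0.266, 3.13, 0.0]
ft_force: [0.1, 2.8, 9.9]
grip_width: 0.0
gripper_force: 4.6
```

Call:
{"api": "servo_tool", "payload": {
  "commands": [
    {"x": 0, "y": 0, "z": 0.6, "wx": 0, "wy": 0, "wz": 0},
    {"x": 0, "y": 0, "z": 0.6, "wx": 0, "wy": 0, "wz": 0},
    {"x": 0, "y": 0, "z": 0.6, "wx": 0, "wy": 0, "wz": 0}
  ]
}}

```text
t: 3.23
tool_pos: [0.595, 0.0235, 0.0589]
orientation: [0.266, 3.129, 0.0]
ft_force: [-3.2, 3.3, 18.3]
grip_width: 0.0
gripper_force: 9.2
```

Call:
{"api": "servo_tool", "payload": {
  "commands": [
    {"x": 0, "y": 0, "z": -4, "wx": 0, "wy": 0, "wz": 0},
    {"x": 0, "y": 0, "z": -9, "wx": 0, "wy": 0, "wz": 0},
    {"x": 0, "y": 0, "z": -14, "wx": 0, "wy": 0, "wz": 0},
    {"x": 0, "y": 0, "z": -20, "wx": 0, "wy": 0, "wz": 0},
    {"x": 0, "y": 0, "z": -40, "wx": 0, "wy": 0, "wz": 0},
    {"x": 0, "y": 0, "z": -60, "wx": 0, "wy": 0, "wz": 0},
    {"x": 0, "y": 40, "z": -60, "wx": 0, "wy": 0, "wz": 0},
    {"x": 0, "y": 80, "z": -60, "wx": 0, "wy": 0, "wz": 0},
    {"x": 0, "y": 90, "z": -60, "wx": 0, "wy": 0, "wz": 0},
    {"x": 0, "y": 90, "z": -60, "wx": 0, "wy": 0, "wz": 0}
  ]
}}

```text
t: 4.07
tool_pos: [0.6095, 0.1164, 0.1182]
orientation: [-0.258, -3.131, -0.002]
ft_force: [0.1, -0.2, -0.4]
grip_width: -0.0001
gripper_force: 0.0
```

```bash
python3 -c "
from h import *
go(-31,75,60)
import cv2
a=capture('scene')[140:260,210:350]
cv2.imwrite('pics/s2.png',cv2.resize(a,None,fx=5,fy=5,interpolation=cv2.INTER_CUBIC)[:,:,::-1])
cv2.imwrite('pics/t2.png',capture('top')[:,:,::-1])
for x in [(-29,0,.022),(-29,14,.022),(-38,14,.022),(-38,-14,.022)]:
  w=np.r_[RD@np.array(x[:2])/1000+O,x[2]];print(x,(proj('scene',w)-[210,140])*5,proj('top',w))"
```

```text
disp [53.3 94.6] tipz 107.2 F [ 0.1 -0.2 -0.4] w -0.00012677945577792
(-31, 75, 60) shift [ 84.4 -19.3  47.2] turn [ 0.09 -0.02  0.26]
(-29, 0, 0.022) [361.84141842 394.08286669] [266.73556355 225.17074815]
(-29, 14, 0.022) [330.02581377 399.96153763] [260.36515985 224.0928749 ]
(-38, 14, 0.022) [337.23187641 412.51891218] [259.6838268  228.19443378]
(-38, -14, 0.022) [401.04373769 400.62584585] [272.43592595 230.35750689]
```

View pics/s2.png

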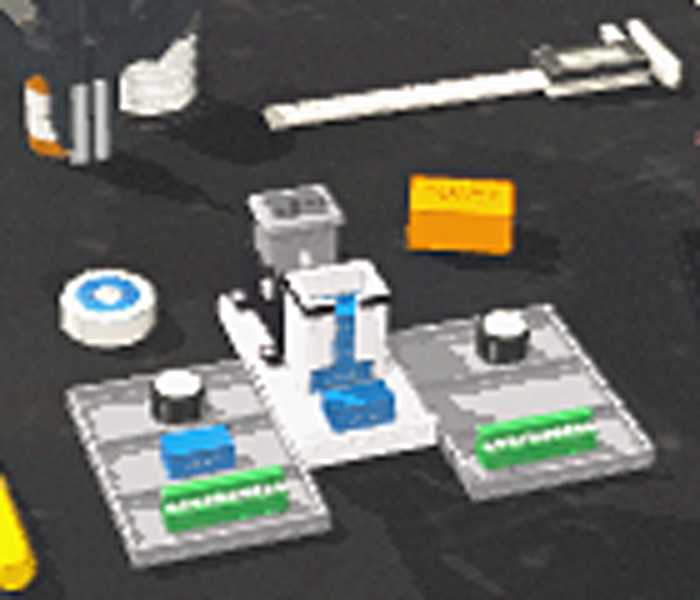

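The view shows one relay on the deck at crop (360,400). The stack has dropped, the plunger is up and everything else is where it was. Now I'll measure the relay and move to its +y side.

Call:
{"api": "servo_tool", "payload": {
  "commands": [
    {"x": 40, "y": -20, "z": 0, "wx": 0, "wy": 0, "wz": 0},
    {"x": 85, "y": -30, "z": 0, "wx": 0, "wy": 0, "wz": 0},
    {"x": 85, "y": -40, "z": 10, "wx": 0, "wy": 0, "wz": 0},
    {"x": 85, "y": -50, "z": 40, "wx": 0, "wy": 0, "wz": 0},
    {"x": 85, "y": -50, "z": 70, "wx": 0, "wy": 0, "wz": 0},
    {"x": 85, "y": -50, "z": 70, "wx": 0, "wy": 0, "wz": 0},
    {"x": 85, "y": -50, "z": 70, "wx": 0, "wy": 0, "wz": 0}
  ]
}}

```text
t: 4.75
tool_pos: [0.5168, 0.076, 0.0477]
orientation: [-0.268, -3.128, 0.002]
ft_force: [0.6, 0.8, 0.4]
grip_width: 0.0
gripper_force: 0.0
```

```bash
python3 -c "
from h import *
import cv2
im=cv2.imread('pics/t2.png');hsv=cv2.cvtColor(im,cv2.COLOR_BGR2HSV)
m=cv2.inRange(hsv,(95,110,60),(125,255,255));m[:219]=0;m[240:]=0;m[:,:250]=0;m[:,290:]=0
n,l,st,ce=cv2.connectedComponentsWithStats(m)
for i in range(1,n):
  w=ray('top',ce[i],.021);print(st[i],ce[i],(RD.T@(w[:2]-O)*1000).round(1))
go(-32,34,16)
a=capture('scene')[140:260,210:350]
cv2.imwrite('pics/s3.png',cv2.resize(a,None,fx=5,fy=5,interpolation=cv2.INTER_CUBIC)[:,:,::-1])"
```

```text
[268 223   5   7  28] [270.03571429 226.        ] [-29.6  -7.4]
disp [-31.3  39.1] tipz 36.7 F [0.6 0.8 0.4] w 3.8740188943269384e-06
(-32, 34, 16) shift [ 0.6 -5.1 20.7] turn [-0.08 -0.14 -0.1 ]
```

View pics/s3.png

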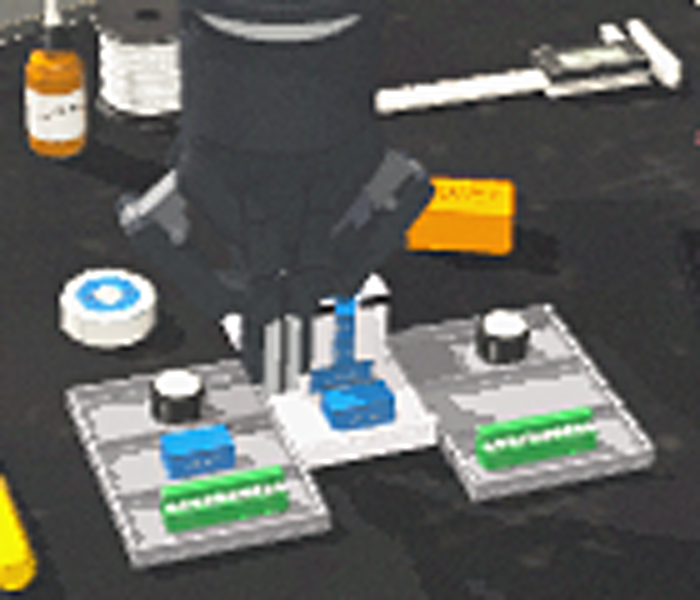

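The finger stands beside the relay at crop (285,390), clear of the magazine. Now I'll lower it and push slowly.

Call:
{"api": "servo_tool", "payload": {
  "commands": [
    {"x": 2.5, "y": -3, "z": 10, "wx": 0, "wy": 0, "wz": 0},
    {"x": 2.5, "y": -4, "z": 20, "wx": 0, "wy": 0, "wz": 0},
    {"x": 2.5, "y": -5, "z": 20, "wx": 0, "wy": 0, "wz": 0},
    {"x": 2.5, "y": -8, "z": 20, "wx": 0, "wy": 0, "wz": 0},
    {"x": 2.5, "y": -11, "z": 20, "wx": 0, "wy": 0, "wz": 0},
    {"x": 2.5, "y": -14, "z": 20, "wx": 0, "wy": 0, "wz": 0},
    {"x": 2.5, "y": -17, "z": 20, "wx": 0, "wy": 0, "wz": 0},
    {"x": 2.5, "y": -20, "z": 20, "wx": 0, "wy": 0, "wz": 0},
    {"x": 2.5, "y": -23, "z": 20, "wx": 0, "wy": 0, "wz": 0},
    {"x": 2.5, "y": -26, "z": 20, "wx": 0, "wy": 0, "wz": 0},
    {"x": 2.5, "y": -29, "z": 20, "wx": 0, "wy": 0, "wz": 0},
    {"x": 2.5, "y": -29, "z": 20, "wx": 0, "wy": 0, "wz": 0}
  ]
}}

```text
t: 5.8
tool_pos: [0.51, 0.0482, 0.0281]
orientation: [-0.267, -3.13, 0.001]
ft_force: [0.6, 0.0, -0.4]
grip_width: 0.0001
gripper_force: 0.0
```

```bash
python3 -c "
from h import *
import cv2
go(-34,-50,16)
a=capture('scene')[140:260,210:350]
cv2.imwrite('pics/s4.png',cv2.resize(a,None,fx=5,fy=5,interpolation=cv2.INTER_CUBIC)[:,:,::-1])"
```

```text
disp [-33.3  10.6] tipz 17.1 F [ 0.6  0.  -0.4] w 6.457827270889871e-05
(-34, -50, 16) shift [  0.6 -60.6   1.1] turn [-0.02 -0.01 -0.06]
```

View pics/s4.png

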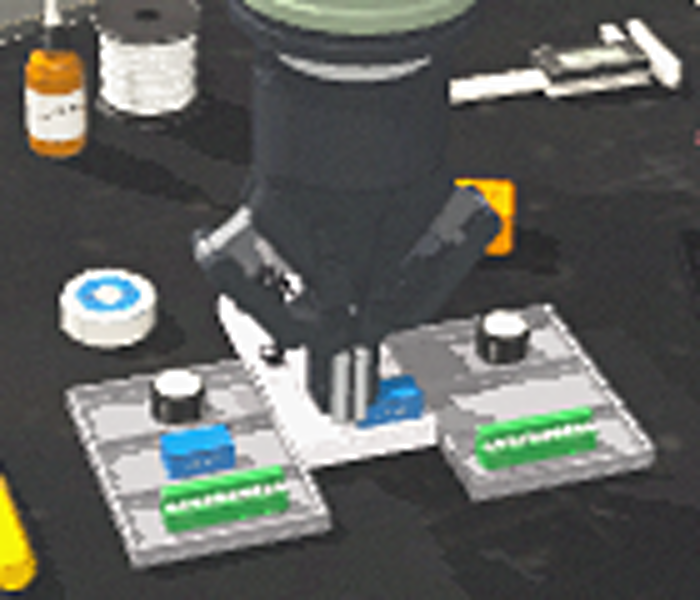

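The relay is sliding straight, now about 14 mm along. Continuing.

Call:
{"api": "servo_tool", "payload": {
  "commands": [
    {"x": 0, "y": -3, "z": 0.5, "wx": 0, "wy": 0, "wz": 0},
    {"x": 0, "y": -6, "z": 1, "wx": 0, "wy": 0, "wz": 0},
    {"x": 0, "y": -9, "z": 1, "wx": 0, "wy": 0, "wz": 0},
    {"x": 0, "y": -12, "z": 1, "wx": 0, "wy": 0, "wz": 0},
    {"x": 0, "y": -15, "z": 1, "wx": 0, "wy": 0, "wz": 0},
    {"x": 0, "y": -18, "z": 1, "wx": 0, "wy": 0, "wz": 0},
    {"x": 0, "y": -21, "z": 1, "wx": 0, "wy": 0, "wz": 0},
    {"x": 0, "y": -24, "z": 1, "wx": 0, "wy": 0, "wz": 0},
    {"x": 0, "y": -27, "z": 1, "wx": 0, "wy": 0, "wz": 0},
    {"x": 0, "y": -30, "z": 1, "wx": 0, "wy": 0, "wz": 0},
    {"x": 0, "y": -33, "z": 1, "wx": 0, "wy": 0, "wz": 0},
    {"x": 0, "y": -36, "z": 1, "wx": 0, "wy": 0, "wz": 0}
  ]
}}

```text
t: 6.85
tool_pos: [0.5039, 0.0131, 0.027]
orientation: [-0.266, -3.13, 0.0]
ft_force: [-0.3, 0.5, 0.6]
grip_width: -0.0
gripper_force: 0.0
```

Call:
{"api": "servo_tool", "payload": {
  "commands": [
    {"x": 0, "y": -3, "z": 0, "wx": 0, "wy": 0, "wz": 0},
    {"x": 0, "y": -6, "z": 0, "wx": 0, "wy": 0, "wz": 0},
    {"x": 0, "y": -9, "z": 0, "wx": 0, "wy": 0, "wz": 0},
    {"x": 0, "y": -12, "z": 0, "wx": 0, "wy": 0, "wz": 0},
    {"x": 0, "y": -15, "z": 0, "wx": 0, "wy": 0, "wz": 0},
    {"x": 0, "y": -18, "z": 0, "wx": 0, "wy": 0, "wz": 0},
    {"x": 0, "y": -18, "z": 0, "wx": 0, "wy": 0, "wz": 0}
  ]
}}

```text
t: 7.43
tool_pos: [0.5009, -0.005, 0.0271]
orientation: [-0.267, -3.13, 0.0]
ft_force: [-0.2, -0.4, -1.2]
grip_width: 0.0
gripper_force: 0.0
```

```bash
python3 -c "
from h import *
import cv2
go(-34,-50,16)
a=capture('scene')[140:260,210:350]
cv2.imwrite('pics/s5.png',cv2.resize(a,None,fx=5,fy=5,interpolation=cv2.INTER_CUBIC)[:,:,::-1])"
```

```text
disp [-33.3 -43.4] tipz 16.1 F [-0.2 -0.4 -1.2] w 3.0027356338204175e-05
(-34, -50, 16) shift [ 0.7 -6.6  0.1] turn [-0.02 -0.01 -0.06]
```

View pics/s5.png

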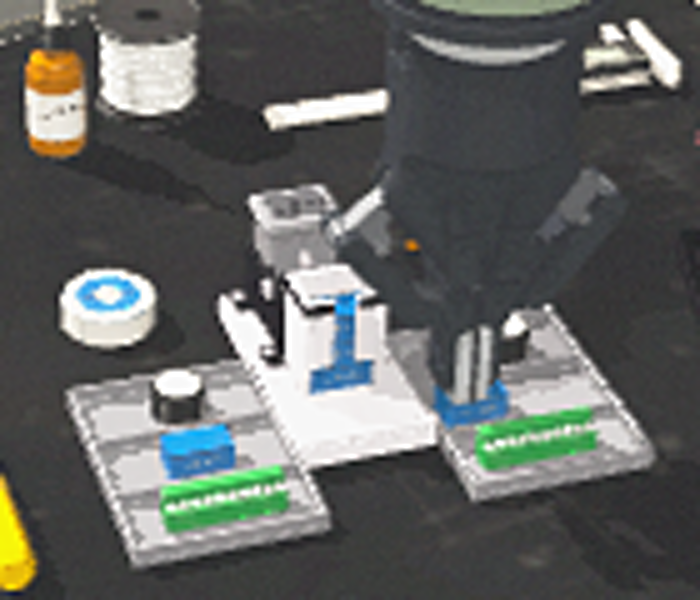

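The relay has dropped into the bay and lies flat below the fingertip, at crop (472,402). Retreating straight up.

Call:
{"api": "servo_tool", "payload": {
  "commands": [
    {"x": 0, "y": 0, "z": -10, "wx": 0, "wy": 0, "wz": 0},
    {"x": 0, "y": 0, "z": -35, "wx": 0, "wy": 0, "wz": 0},
    {"x": 0, "y": 0, "z": -70, "wx": 0, "wy": 0, "wz": 0},
    {"x": 0, "y": 0, "z": -105, "wx": 0, "wy": 0, "wz": 0},
    {"x": 0, "y": 0, "z": -140, "wx": 0, "wy": 0, "wz": 0},
    {"x": 0, "y": 0, "z": -160, "wx": 0, "wy": 0, "wz": 0},
    {"x": 0, "y": 0, "z": -160, "wx": 0, "wy": 0, "wz": 0},
    {"x": 0, "y": 0, "z": -160, "wx": 0, "wy": 0, "wz": 0}
  ]
}}

```text
t: 8.15
tool_pos: [0.5015, -0.004, 0.1888]
orientation: [0.266, 3.128, 0.001]
ft_force: [-0.1, 0.8, -0.0]
grip_width: 0.0002
gripper_force: 0.0
```

```bash
python3 -c "
from h import *
import cv2
go(-34,-50,16)
im=capture('scene');a=im[140:260,210:350]
cv2.imwrite('pics/s6.png',cv2.resize(a,None,fx=5,fy=5,interpolation=cv2.INTER_CUBIC)[:,:,::-1])
m=cv2.inRange(cv2.cvtColor(im,cv2.COLOR_RGB2HSV),(95,110,60),(125,255,255))
n,l,st,ce=cv2.connectedComponentsWithStats(m)
for i in range(1,n):
  if st[i,4]>25 and 240<ce[i][0]<350: w=ray('scene',ce[i],.010);print(st[i],(RD.T@(w[:2]-O)*1000).round(1))"
```

```text
disp [-32.9 -42.3] tipz 177.8 F [-0.1  0.8 -0. ] w 0.00017961397902756205
(-34, -50, 16) shift [  1.5  -7.8 161.8] turn [ 0.04  0.16 -0.01]
[272 199  12  19  99] [18.9 -8.3]
[297 215  15  10 112] [-29.5 -48.3]
[242 225  15  11 121] [-29.4  72.4]
```

View pics/s6.png

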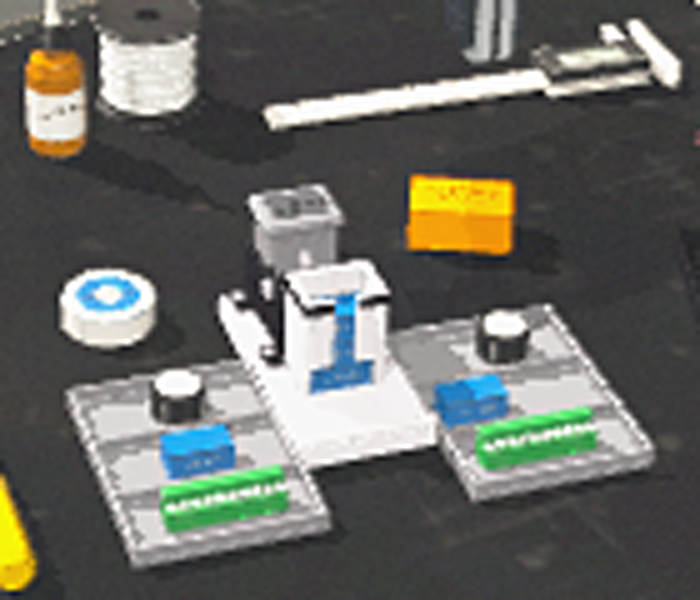

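The relay lies flat in the empty middle bay: its centre is at x -29.5, y -48 mm in dispenser axes, with the same height cue as the kit relay. Nothing else has moved, so I'm handing in.

```bash
python3 -c "
from station import *
print(close_job())"
```

```text
the job is handed in; nothing more can be done
None
```

I pressed the plunger fully down once and let it come back up, then pushed the single ejected relay along the deck. It now lies flat in the empty middle compartment of the short tray, nothing else in view moved, and the job was handed in about 8 s into the 38 s allowed.

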